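Refill the glue-stick magazine

ROBOT

A 6-joint arm with a two-finger parallel gripper is mounted at the origin on the work surface; the furniture and walls round the work are solid. World frame = base frame: x ahead of the robot, y to its left, z up, the work surface at z = 0. Lengths are in m, angles in rad, forces in N, time in s.
With the tool pointing down it reaches from about 0.35 to 0.975 m from the base axis. Payload 4.9 kg.
Tool frame: the origin (TCP) lies on the centre line of the jaws, within the pads' length; the fingertips stand manip.tcp_to_tips ahead of it and the grasp point (between the pads) lies 11 mm behind it (manip.tcp_to_tips is the distance from the TCP to the fingertips, in m); x points along the fingers, y is the direction in which the jaws open and shut, and the axes are right-handed (so a half turn about x gives the same grasp; the last joint's range is limited). The gripper opens to 85 mm and grips with 20 to 120 N. Pads are 22 mm wide; open, the fingers measure 114 mm over their backs; the gripper's body (76 mm by 85 mm) begins 54 mm behind the grasp point. The pads swing forward as they close: fully open they stand 13 mm farther back than shut.
Start: joints at [-1.331, 0.053, 1.613, -0, 1.476, -0.119], TCP at [0.219, -0.585, 0.239] pointing down, gripper open.
Joint ranges: [-3.01, 3.01], [-1.01, 2.22], [0.06, 2.58], [-1.02, 4.17], [0.09, 2.62], [-3.14, 3.14]. Speed limits (rad/s): [2.57, 2.57, 3.14, 3.14, 3.14, 3.14].

INTERFACE

Orientations are given as a unit quaternion [w, x, y, z].
In Python, from plant import status, imaging, workorder, manip gives the robot as it stands.
- The arm moves only by the tool carry_out, never from a script. Its argument "moves" is one flat list of numbers, 5 for each row, row after row: the opening, from 0 (shut) to 1 (fully open), then the shift along the tool's x, y, z in cm, then the turn about the tool's x in rad. In form: [claw, tx, ty, tz, twist, claw, tx, ty, tz, twist, ...]. A call has 1 to 12 rows; each row is the pose to reach, as a shift and turn from the pose commanded when the call began, along the tool's axes at that moment; what a row does not reach only later rows make up. A row lasts 1/12 s, in which the tool goes at most 41.7 mm and 7.16 degrees, less where a joint would pass 70% of its speed; a pose out of reach is approached as far as the arm can. A call with a gripper value outside its range is refused whole. The fingers move at their own pace and stop on an object; the grip force is fixed at half the most. Time passes only in rows, so rows that repeat a pose let the fingers close. It gives the time, the measured TCP pose, the force and the opening at its end, in the units of the state.
- status.state(): the state, without advancing time (a new reading comes with each control period).
- imaging.grab_frame(name): name is "scene" or "top" or "wrist"; returns the picture (480x640x3 uint8, red, green, blue); there is no depth.
- imaging.camera_info(name): a dict with "K" (3x3 intrinsics, pixels), "R" (3x3) and "t" (3): a world point X has camera coordinates R X + t. Camera axes: x right, y down, z forward; pixel columns grow to the right and rows downward; lengths in m; the calibration is good to about 2 mm. A picture is of the moment at which its call begins: read the wrist's pose just before it. camera_info takes no time and is no camera call; for the wrist camera it gives the pose at the moment of the call.
- workorder.job_done(): hands the job in, once; it reports no verdict.
The state is a dict: "time": time; "joint_pos": joint angles; "joint_vel": joint speeds; "joint_efforts": joint torques, N m; "tool_pos": TCP position; "tool_rot": TCP orientation; "contact_force": force on the tool from outside, world axes, zero at the start; "ft_torque": the same for the moment, N m; "gripper_width": opening from 0.0 (shut) to 1.0 (fully open).
Only numpy, scipy, OpenCV 4.12 (cv2) and the standard library are available. Lean on these libraries where they do the work, as an engineer would, in place of code of your own. Each camera call takes 0.05 s, during which the arm holds its last target.

TASK

Refill the glue-stick magazine: lift the loading tray by its grip, turn it so that its sticks lie parallel to the magazine's slot, and tip them over the tray's lip into the open inlet so that all four drop through the slot and lie level inside. Then set the empty tray upright on the bench, close the magazine's lid fully, and leave the other things on the bench where they are.

Things in the scene. Friction and masses are not known exactly. Their poses are not given: they have to be found in the camera images.
- tray_grip (a point): Centre of the tray's grip, a black flat blade 10 mm thick, 46 mm wide (tray y), 62 mm long. The blade leans back: its long axis is 22 degrees from tray z towards +x. It ends 26 mm beyond this point and meets the 40 mm high back wall 33 mm below it. Pinch it across its 10 mm, in the tray's x-z plane. 46 mm behind the tray's centre, 69 mm above its underside. Axes as tray_lip.
- tray_lip (a point): Middle of the pouring lip of the loading tray, a loose aluminium scoop (about 0.13 kg), 60 mm deep, 112 mm wide, upright on the bench. Tray axes: x from lip to back wall and grip, y along the sticks, z up. In them the lip is 76 mm before (-x) and 43 mm below tray_grip; it is 26.5 mm above the underside. Two runners under the tray end 17 mm behind the lip.
- tray_floor (a point): Middle of the tray's inner floor, 30 mm behind the lip. The floor rises 18 degrees from back wall to lip, so sticks stay in while the tray is level and roll out over the lip when it is tipped lip-down clearly beyond 18 degrees; 50 degrees empties it. Side walls stand 19 mm above the floor, 106 mm apart. Axes as tray_lip.
- stick_0: Amber glue stick, a rigid round rod 12 mm in diameter and 100 mm long, 15 g; origin at its centre, its y axis along its length. Starts lying in the tray.
- stick_1: Amber glue stick, a rigid round rod 12 mm in diameter and 100 mm long, 15 g; origin at its centre, its y axis along its length. Starts lying in the tray.
- stick_2: Amber glue stick, a rigid round rod 12 mm in diameter and 100 mm long, 15 g; origin at its centre, its y axis along its length. Starts lying in the tray.
- stick_3: Amber glue stick, a rigid round rod 12 mm in diameter and 100 mm long, 15 g; origin at its centre, its y axis along its length. Starts lying in the tray.
- slot (a point): Centre of the slot mouth of the magazine, a grey sheet-metal dispenser screwed to the bench (base 104 x 156 mm, 108 mm high without raised lid). Axes: y along the slot, x level across it to the inlet side, z up. Slot 16 mm wide (x), 116 mm long (y), mouth 75 mm above the bench; at its -x side the clear front wall rises to 106 mm as a backstop.
- inlet (a point): Middle of the outer, upper edge of the inlet ramp: 46 mm from slot towards slot +x, 94.5 mm above the bench. The ramp falls 28 degrees from here into the slot. Its two end guides, 3 mm thick, reach 106 mm above the bench and narrow from 132 mm apart here to 116 mm at the slot. Axes as slot.
- trough (a point): Middle of the pick-up trough at the magazine's foot, 22 mm from slot towards slot -x and 25 mm above the bench. The channel under the slot is single-file; its floor slopes 15 degrees to this trough, where the first sticks roll out under the clear front wall and stop at the trough's lip, 33 mm from the slot's middle plane. Axes as slot.
- mag_lid (a joint): Hinge angle of the magazine's blue lid (rad): 0 fully closed, lying level over slot and ramp; 1.57 upright; stop at 2.0. The hinge runs along slot y at the top of the front wall. The lid (60 g) stays where it is left above about 1.2 and falls shut by itself from below 1.1; no latch.
- lid_edge (a point): Middle of the free edge of the lid, on its 34 mm wide black finger tab; 68 mm from the hinge line. The lid panel is 138 mm long (slot y) and 3 mm thick.
- lid_hinge (a point): Middle of the lid's hinge line: 9.5 mm from the slot's centre towards slot -x, 108 mm above the bench. Axes as slot.
- sealer_top (a point): Obstacle: highest point of the blue bag sealer's closed arm, its black handle, 122 mm above the bench. The sealer is fixed, 350 x 90 mm, and runs from here towards the robot and a little to the right, between tray and magazine.
- press_corner (a point): Obstacle: lowest corner of the machine that hangs over the back of the bench, nearest the robot, 0.47 m above the bench. Its edge runs from here away from the robot on both sides; keep wrist and arm in front of it or below it.
- tin_mid (a point): Bystander: food tin, 75 mm across, 58 mm high; point at its centre.
- weight_mid (a point): Bystander: black cast-iron knob weight, 52 mm across, 50 mm high; point at half height.
- tape_mid (a point): Bystander: roll of clear tape lying flat, 94 mm across, 48 mm high; point at its centre.
- brush_mid (a point): Bystander: small turquoise hand brush, 30 x 85 x 55 mm; point at its centre.

How it is judged:
By the outcome, as a careful person would: the job done as asked, in the order asked, and still so for the second after the job is handed in, with the robot touching nothing.
It also fails if it takes over 61 s, if anything falls off the work surface, if the arm or the gripper's body presses on something with over 40 N, if the wrist force passes 120 N, or if a joint passes its speed limit or range.

## Working session

There is one attempt and no reset: what is moved stays moved. The work goes in short steps, Python scripts to look and compute and a tool call to move; the robot and the scene stay as the last step left them, time stands still between calls to the robot, and variables do not carry over. Pictures are saved under pics/ and viewed, and the job is handed in when it is done.

Besides the shell and the picture viewer there is one more tool, called after ">>>" as a command line: name --argument value ..., lists and objects as JSON in quotes. carry_out: Moves the arm, as the interface text tells. Its arguments: {"type":"object","properties":{"moves":{"type":"array","items":{"type":"number"}}},"required":["moves"]}

```bash
ls; mkdir -p pics
python3 - <<'E'
from plant import status, imaging, workorder, manip
import cv2
print(status.state()); print([a for a in dir(manip) if a[0]!='_'], manip.tcp_to_tips)
for n in ['scene','top','wrist']:
    im=imaging.grab_frame(n); cv2.imwrite(f'pics/{n}0.png',im[:,:,::-1])
    c=imaging.camera_info(n); print(n,c)
E
```

```text
pics
{'time': 0.0, 'joint_pos': array([-1.33096349e+00,  5.33602633e-02,  1.61430873e+00,  6.15638331e-06,
        1.47597948e+00, -1.18980277e-01]), 'joint_vel': array([-0.00157656,  0.00066356,  0.00022935, -0.00036575, -0.00036279,
        0.00063287]), 'joint_efforts': array([ 1.37033072e-03, -3.93681979e+01, -3.70174384e+01, -1.79949925e-04,
        7.06215680e-03,  1.55248733e-05]), 'tool_pos': array([ 0.21934523, -0.58459733,  0.23805208]), 'tool_rot': array([-0.12545424, -0.69571549, -0.12690553,  0.69579895]), 'contact_force': array([-0.24874486,  0.69738216, -0.23994757]), 'ft_torque': array([ 0.03575153,  0.01514629, -0.02805668]), 'gripper_width': 0.9972369420447825}
['IKError', 'tcp_to_tips'] 0.008
scene {'K': array([[467.80417918,   0.        , 312.56849574],
       [  0.        , 467.80417918, 248.54498065],
       [  0.        ,   0.        ,   1.        ]]), 'R': array([[ 0.73449666, -0.67855616, -0.00872853],
       [-0.3955563 , -0.41764402, -0.81799064],
       [ 0.55140717,  0.60426402, -0.5751653 ]]), 't': array([-0.39718944,  0.48218763,  1.09769263])}
top {'K': array([[549.85010626,   0.        , 324.83924248],
       [  0.        , 549.85010626, 244.23978131],
       [  0.        ,   0.        ,   1.        ]]), 'R': array([[-1.53530951e-02, -9.99881080e-01, -1.45211583e-03],
       [-9.90565363e-01,  1.54078143e-02, -1.36172172e-01],
       [ 1.36178352e-01, -6.52248655e-04, -9.90684123e-01]]), 't': array([0.0348712 , 0.5737926 , 1.51363579])}
wrist {'K': array([[396.31391469,   0.        , 314.50686009],
       [  0.        , 396.31391469, 246.42409737],
       [  0.        ,   0.        ,   1.        ]]), 'R': array([[ 0.35261681, -0.93576535, -0.00214526],
       [-0.89044792, -0.33624325,  0.30666429],
       [-0.28768714, -0.10622474, -0.95181533]]), 't': array([-0.62372861, -0.03965309,  0.38037282])}
```

View pics/scene0.png

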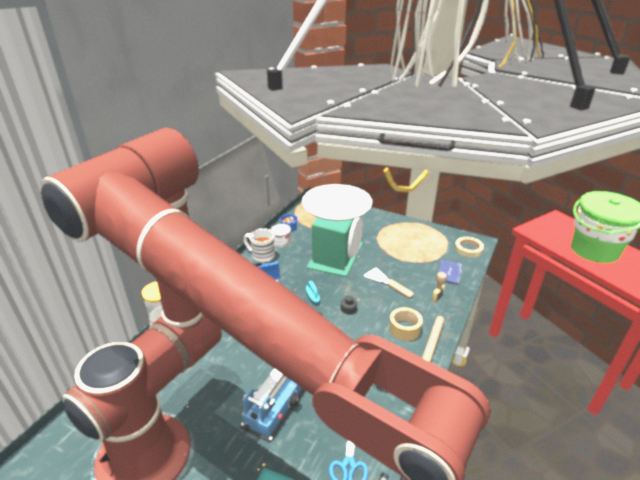

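View pics/top0.png

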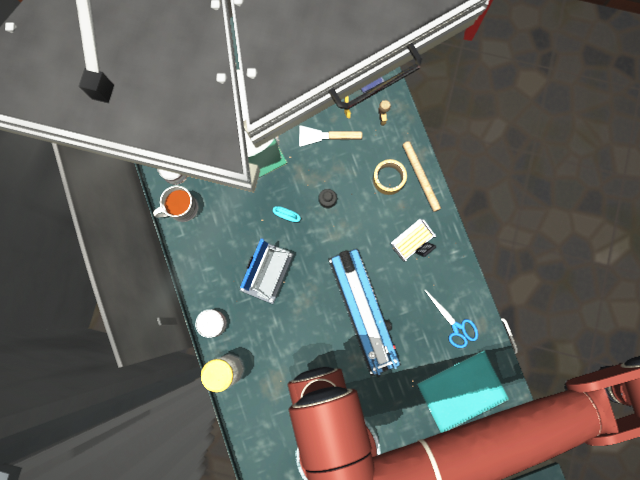

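View pics/wrist0.png

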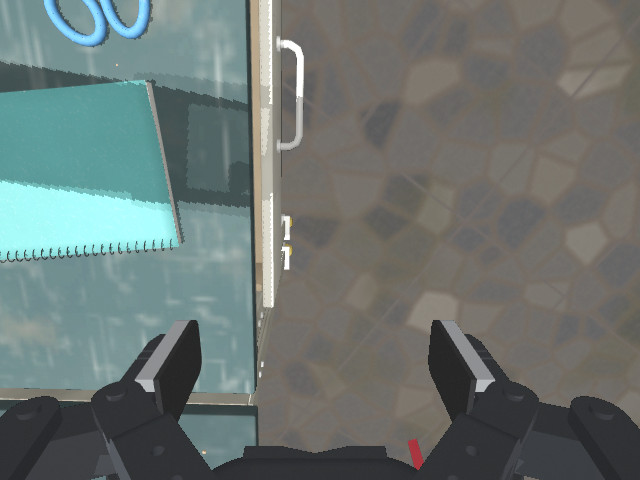

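```bash
cat > h.py <<'E'
from plant import status, imaging, workorder, manip
import numpy as np, cv2
from scipy.spatial.transform import Rotation as Ro
def rot(q): return Ro.from_quat([q[1],q[2],q[3],q[0]]).as_matrix()
def ray(c,uv,z):
    d=np.linalg.solve(c['K'],[uv[0],uv[1],1.]); d=c['R'].T@d; o=-c['R'].T@c['t']
    return o+d*(z-o[2])/d[2]
def proj(c,X):
    p=c['K']@(c['R']@np.array(X)+c['t']); return p[:2]/p[2]
def st():
    s=status.state(); R=rot(s['tool_rot'])
    print('t %.2f'%s['time'],'tcp',s['tool_pos'].round(4),'g %.3f'%s['gripper_width'],'F',s['contact_force'].round(1)); print(R.round(3)); print(s['joint_pos'].round(3)); return s,R
def mv(target,twist=0):
    s=status.state();R=rot(s['tool_rot']); print('shift cm',(R.T@(np.array(target)-s['tool_pos'])*100).round(2))
def save(n,f,crop=None,k=1):
    c=imaging.camera_info(n); im=imaging.grab_frame(n); b=im[:,:,::-1].copy()
    if crop: x0,y0,x1,y1=crop; b=b[y0:y1,x0:x1]
    if k!=1: b=cv2.resize(b,None,fx=k,fy=k,interpolation=cv2.INTER_CUBIC)
    cv2.imwrite('pics/'+f,b); return c,im
E
python3 - <<'E'
from h import *
st()
im=cv2.imread('pics/top0.png')
cv2.imwrite('pics/c1.png',cv2.resize(im[205:275,375:455],None,fx=8,fy=8,interpolation=cv2.INTER_CUBIC))
cv2.imwrite('pics/c2.png',cv2.resize(im[225:310,230:310],None,fx=7,fy=7,interpolation=cv2.INTER_CUBIC))
c=imaging.camera_info('top')
for n,uv,z in [('grip',(427,249),.07),('tray',(413,240),.03),('mag',(268,270),.1),('sealertop',(346,258),.122),('press',(250,138),.47),('sealend',(385,370),.05)]: print(n,ray(c,uv,z).round(3))
E
```

```text
t 0.15 tcp [ 0.2194 -0.5847  0.2383] g 1.001 F [ 0.3 -0.1  0.7]
[[-0.     0.351 -0.936]
 [ 0.002 -0.936 -0.351]
 [-1.    -0.002 -0.   ]]
[-1.331  0.053  1.614 -0.     1.476 -0.119]
grip [ 0.552 -0.256  0.07 ]
tray [ 0.584 -0.225  0.03 ]
mag [0.498 0.18  0.1  ]
sealertop [ 0.525 -0.03   0.122]
press [0.742 0.179 0.47 ]
sealend [ 0.225 -0.132  0.05 ]
```

View pics/c1.png

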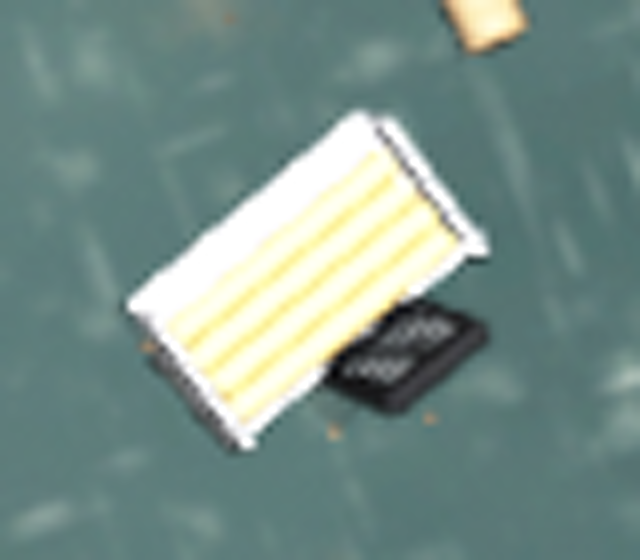

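View pics/c2.png

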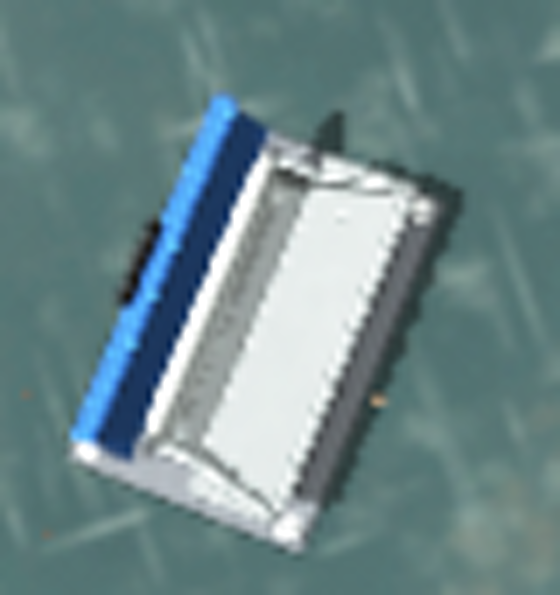

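Run:
```python
from h import *
s,R=st()
c=imaging.camera_info('top')
a=ray(c,(375+130/8,205+305/8),.035);b=ray(c,(375+360/8,205+115/8),.035)
print(a,b,np.linalg.norm(a-b),'yaw of y line',np.degrees(np.arctan2(*(b-a)[1::-1])))
g=ray(c,(375+408/8,205+355/8),.093);print('grip top',g)
# magazine inlet edge
a=ray(c,(230+415/7,225+205/7),.0945);b=ray(c,(230+290/7,225+520/7),.0945)
print(a,b,np.linalg.norm(a-b),np.degrees(np.arctan2(*(b-a)[1::-1])))
a=ray(c,(230+222/7,225+97/7),.17);b=ray(c,(230+82/7,225+440/7),.17)
print('lid edge',a,b,np.linalg.norm(a-b),np.degrees(np.arctan2(*(b-a)[1::-1])))
print('tooly deg',np.degrees(np.arctan2(R[1,1],R[0,1])))
w=imaging.camera_info('wrist');o=-w['R'].T@w['t'];print('cam in tool',R.T@(o-s['tool_pos']),'axis',R.T@w['R'][2])
mv([.5,-.3,.30])
```

```text
t 0.15 tcp [ 0.2194 -0.5847  0.2383] g 1.001 F [ 0.3 -0.1  0.7]
[[-0.     0.351 -0.936]
 [ 0.002 -0.936 -0.351]
 [-1.    -0.002 -0.   ]]
[-1.331  0.053  1.614 -0.     1.476 -0.119]
[ 0.57511197 -0.16212927  0.035     ] [ 0.6421334  -0.24618828  0.035     ] 0.10750715305713475 yaw of y line -51.43415040488492
grip top [ 0.54849173 -0.24901251  0.093     ]
[0.54063273 0.1230223  0.0945    ] [0.41966161 0.17178747 0.0945    ] 0.13043026548633319 158.04494040633136
lid edge [0.57289526 0.18922998 0.17      ] [0.44703658 0.24033591 0.17      ] 0.13583895622600206 157.89999254895062
tooly deg -69.43770679067788
cam in tool [-0.13454536 -0.00032919 -0.0798431 ] axis [ 9.51757165e-01 -1.89294748e-05  3.06852243e-01]
shift cm [ -6.13 -16.81 -36.28]
```

Run:
```python
from h import *
mv([.535,-.26,.27])
```

```text
shift cm [ -3.13 -19.32 -40.96]
```

>>> carry_out --moves '[1,-1,-1.6,-3.4,-0.04,1,-2,-3.2,-6.8,-0.1,1,-3,-4.8,-10.2,-0.16,1,-3,-6.4,-13.6,-0.22,1,-3,-8,-17,-0.28,1,-3,-9.6,-20.4,-0.314,1,-3,-11.2,-23.8,-0.314,1,-3,-12.8,-27.2,-0.314,1,-3,-14.4,-30.6,-0.314,1,-3,-16,-34,-0.314,1,-3,-17.6,-37.4,-0.314,1,-3.1,-19.3,-41,-0.314]'

```text
time: 1.15
tool_pos: [0.5363, -0.2589, 0.2698]
tool_rot: [-0.233, -0.667, -0.233, 0.668]
contact_force: [0.2, 0.1, 0.6]
gripper_width: 0.996
```

>>> carry_out --moves '[1,0,0,0,0,1,0,0,0,0]'

```text
time: 1.32
tool_pos: [0.5364, -0.2588, 0.2698]
tool_rot: [-0.234, -0.667, -0.235, 0.667]
contact_force: [-1.0, -0.7, -0.2]
gripper_width: 0.998
```

Run:
```python
from h import *
st(); save('wrist','w1.png')
```

```text
t 1.32 tcp [ 0.5364 -0.2588  0.2698] g 0.998 F [-1.  -0.7 -0.2]
[[-0.001  0.626 -0.78 ]
 [ 0.    -0.78  -0.626]
 [-1.    -0.001  0.001]]
[-0.574 -0.032  1.648 -0.     1.527  0.32 ]
```

View pics/w1.png

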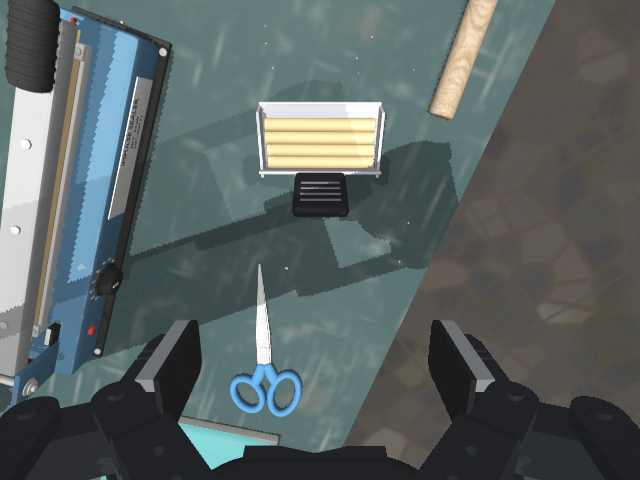

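Run:
```python
from h import *
im=cv2.imread('pics/w1.png'); c=imaging.camera_info('wrist')
cv2.imwrite('pics/w1c.png',cv2.resize(im[90:230,245:395],None,fx=5,fy=5,interpolation=cv2.INTER_CUBIC))
g=cv2.cvtColor(im,cv2.COLOR_BGR2GRAY)[168:222,285:356]
m=(g<50).astype(np.uint8); n,l,s_,_=cv2.connectedComponentsWithStats(m); k=1+s_[1:,4].argmax(); print(s_[k])
r=cv2.minAreaRect(np.argwhere(l==k)[:,::-1].astype(np.float32)+[285,168]) if False else None
```

```text
[   7    5   57   44 1942]
```

View pics/w1c.png

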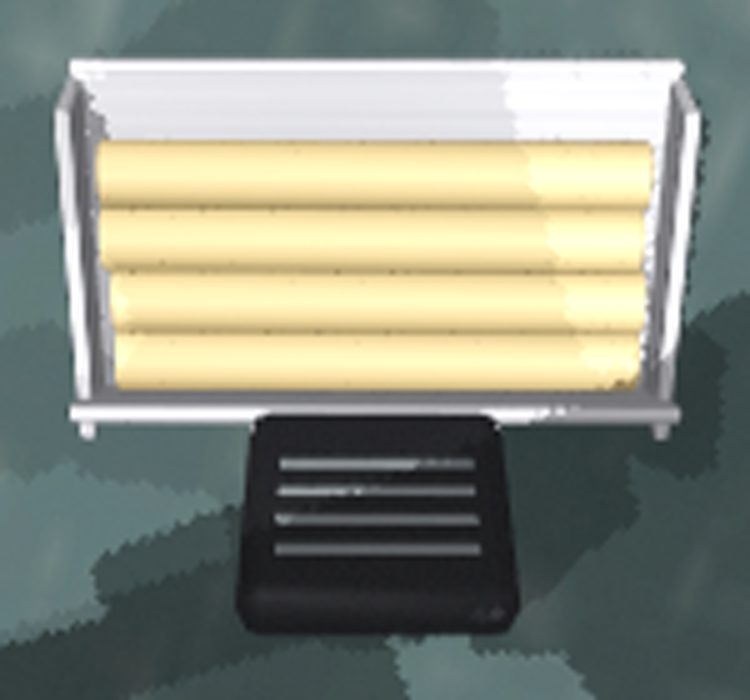

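Run:
```python
from h import *
c=imaging.camera_info('wrist')
P=lambda u,v,z: ray(c,(245+u/5,90+v/5),z)
a,b=P(70,65,.0265),P(683,68,.0265); lip=(a+b)/2; print('lip',lip,np.linalg.norm(a-b),np.degrees(np.arctan2(*(b-a)[1::-1])))
a2,b2=P(72,410,.04),P(680,412,.04); bw=(a2+b2)/2; print('bw',bw,np.degrees(np.arctan2(*(b2-a2)[1::-1])), np.linalg.norm(bw[:2]-lip[:2]))
f=[P(239,595,.095),P(520,597,.095)];k=[P(245,632,.0912),P(515,632,.0912)]
yaw=np.radians(-51.2); 
x=np.array([np.cos(yaw-np.pi/2),np.sin(yaw-np.pi/2),0])
F=(f[0]+f[1])/2;K=(k[0]+k[1])/2
print('width',np.linalg.norm(f[0]-f[1]),F,K, 'grip est',F-x*.0051,K-x*.0144,'from lip',lip+x*.076)
```

```text
lip [ 0.61125579 -0.20581376  0.0265    ] 0.1099817260179123 -51.53489003123603
bw [ 0.56482431 -0.24305001  0.04      ] -51.44909613200078 0.059518241323398474
width 0.04473420562297936 [ 0.54752729 -0.25686628  0.095     ] [ 0.54232951 -0.26124796  0.0912    ] grip est [ 0.55150192 -0.2536706   0.095     ] [ 0.55355197 -0.25222486  0.0912    ] from lip [ 0.55202611 -0.25343565  0.0265    ]
```

Run:
```python
from h import *
mv([.552,-.2535,.062])
```

```text
shift cm [20.78  0.53 -1.7 ]
```

>>> carry_out --moves '[1,3.5,0.5,-1.7,0,1,7,0.5,-1.7,0,1,10.5,0.5,-1.7,0,1,14,0.5,-1.7,0,1,17,0.5,-1.7,0,1,19,0.5,-1.7,0,1,20.8,0.5,-1.7,0,1,20.8,0.5,-1.7,0,0.8,20.8,0.5,-1.7,0,0.7,20.8,0.5,-1.7,0,0.65,20.8,0.5,-1.7,0,0.65,20.8,0.5,-1.7,0]'

```text
time: 2.37
tool_pos: [0.553, -0.2548, 0.0644]
tool_rot: [0.234, 0.668, 0.232, -0.667]
contact_force: [-0.6, -0.5, -0.5]
gripper_width: 0.645
```

Run:
```python
from h import *
st(); save('wrist','w2.png')
```

```text
t 2.37 tcp [ 0.553  -0.2548  0.0644] g 0.645 F [-0.6 -0.5 -0.5]
[[ 0.003  0.623 -0.782]
 [-0.002 -0.782 -0.623]
 [-1.     0.003 -0.001]]
[-0.554  0.18   1.783 -0.     1.175  0.344]
```

View pics/w2.png

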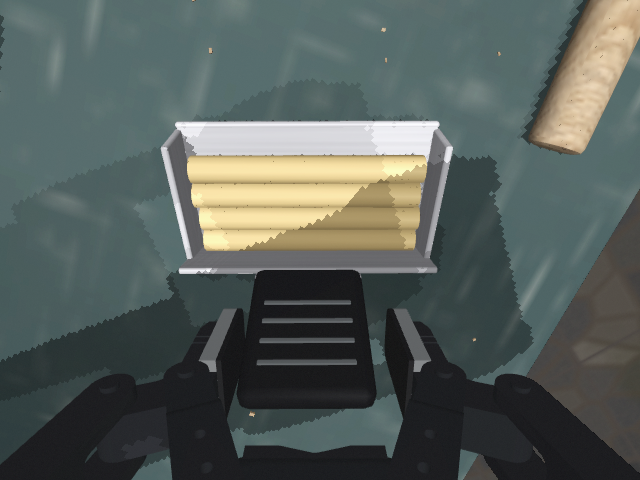

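>>> carry_out --moves '[0.6,0,0,0,0,0.55,0,0,0,0,0.5,0,0,0,0,0.4,0,0,0,0,0.2,0,0,0,0,0,0,0,0,0,0,0,0,0,0,0,0,0,0,0]'

```text
time: 3.08
tool_pos: [0.5522, -0.254, 0.0632]
tool_rot: [0.234, 0.667, 0.233, -0.667]
contact_force: [-1.6, 0.5, 4.9]
gripper_width: 0.529
```

>>> carry_out --moves '[0,-0.5,0,0,0,0,-1,0,0,0,0,-1.5,0,0,0,0,-2,0,0,0,0,-2,0,0,0]'

```text
time: 3.5
tool_pos: [0.5527, -0.2542, 0.0837]
tool_rot: [0.234, 0.668, 0.233, -0.667]
contact_force: [0.8, 0.5, -0.9]
gripper_width: 0.528
```

Run:
```python
from h import *
st(); save('wrist','w3.png')
```

```text
t 3.50 tcp [ 0.5527 -0.2542  0.0837] g 0.528 F [ 0.8  0.5 -0.9]
[[ 0.002  0.623 -0.782]
 [-0.001 -0.782 -0.623]
 [-1.     0.002 -0.001]]
[-0.553  0.155  1.775 -0.     1.209  0.345]
```

View pics/w3.png

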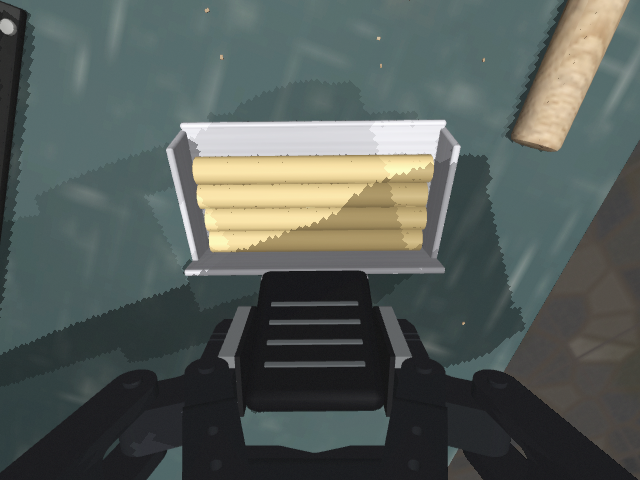

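>>> carry_out --moves '[0,-0.5,0,0,0,0,-1.5,0,0,0,0,-3,0,0,-0.03,0,-5,0,0,-0.08,0,-7,0,0,-0.13,0,-9,0,0,-0.18,0,-11,0,0,-0.23,0,-12.5,0,0,-0.28,0,-13.5,0,0,-0.31,0,-14,0,0,-0.33,0,-14.2,0,0,-0.33]'

```text
time: 4.47
tool_pos: [0.5525, -0.2541, 0.2261]
tool_rot: [0.341, 0.62, 0.339, -0.62]
contact_force: [-0.0, -0.9, -2.6]
gripper_width: 0.529
```

Run:
```python
from h import *
s,R=st(); print('yaw',np.degrees(np.arctan2(R[1,1],R[0,1])))
mv([.4425,.0547,.225])
```

```text
t 4.47 tcp [ 0.5525 -0.2541  0.2261] g 0.529 F [-0.  -0.9 -2.6]
[[ 0.002  0.843 -0.538]
 [-0.001 -0.538 -0.843]
 [-1.     0.003 -0.   ]]
[-0.553  0.02   1.669  0.     1.451  0.014]
yaw -32.52474094303089
shift cm [  0.05 -25.87 -20.12]
```

>>> carry_out --moves '[0,0,-0.3,-0.2,0,0,0,-0.9,-0.7,-0.01,0,0,-1.9,-1.5,-0.02,0,0,-3.2,-2.5,-0.03,0,0,-4.7,-3.6,-0.05,0,0,-6.2,-4.8,-0.07,0,0,-7.8,-6,-0.09,0,0,-9.3,-7.2,-0.11,0,0,-10.9,-8.4,-0.13,0,0,-12.4,-9.6,-0.15,0,0,-14,-10.8,-0.17,0,0,-15.5,-12.1,-0.183]'

```text
time: 5.47
tool_pos: [0.4848, -0.0665, 0.2232]
tool_rot: [-0.395, -0.586, -0.396, 0.586]
contact_force: [-0.1, -0.4, -2.8]
gripper_width: 0.528
```

Run:
```python
from h import *
s,R=st(); print('yaw',np.degrees(np.arctan2(R[1,1],R[0,1])))
mv([.4425,.0547,.225])
```

```text
t 5.47 tcp [ 0.4848 -0.0665  0.2232] g 0.528 F [-0.1 -0.4 -2.8]
[[-0.002  0.927 -0.374]
 [ 0.001 -0.374 -0.927]
 [-1.    -0.002 -0.   ]]
[-0.289 -0.269  1.937  0.     1.476  0.095]
yaw -21.969437526335717
shift cm [-0.17 -8.46 -9.66]
```

>>> carry_out --moves '[0,0,-1,-1.1,0,0,0,-2,-2.3,0,0,0,-3.2,-3.7,0,0,0,-4.4,-5.1,0,0,0,-5.6,-6.4,0,0,0,-6.6,-7.5,0,0,0,-7.4,-8.4,0,0,0,-8,-9.1,0,0,0,-8.3,-9.5,0,0,0,-8.3,-9.5,0]'

```text
time: 6.3
tool_pos: [0.4449, 0.0516, 0.2242]
tool_rot: [-0.395, -0.586, -0.395, 0.586]
contact_force: [0.5, -0.9, -1.8]
gripper_width: 0.526
```

Run:
```python
from h import *
s,R=st(); save('wrist','w4.png'); save('scene','s4.png'); save('top','t4.png',(200,190,360,310),5)
```

```text
t 6.30 tcp [0.4449 0.0516 0.2242] g 0.526 F [ 0.5 -0.9 -1.8]
[[-0.     0.927 -0.374]
 [ 0.    -0.374 -0.927]
 [-1.    -0.    -0.   ]]
[-0.051 -0.385  2.025  0.     1.502  0.333]
```

View pics/w4.png

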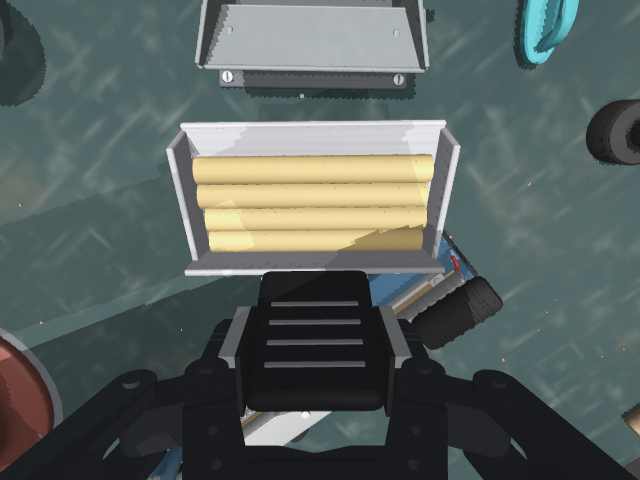

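View pics/s4.png

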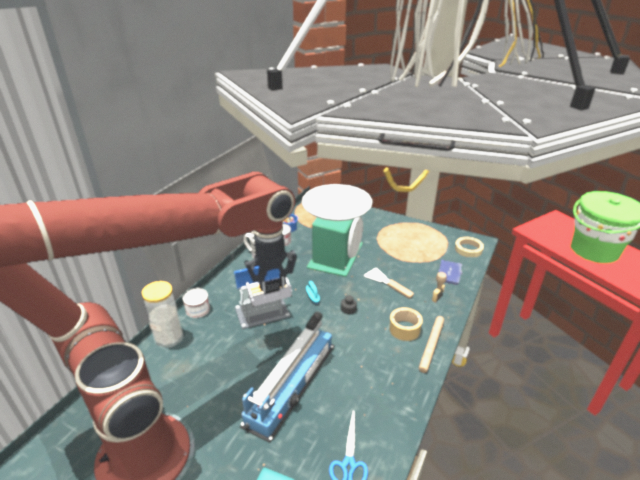

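View pics/t4.png

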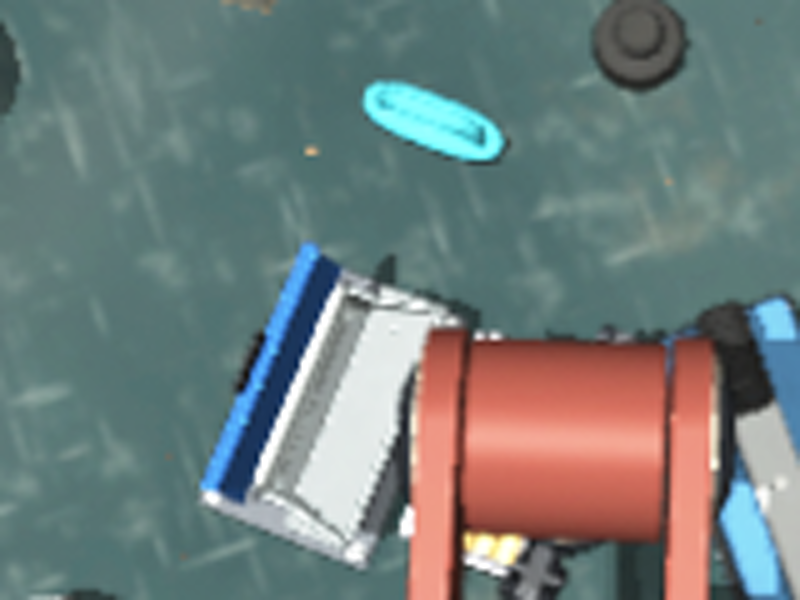

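Run:
```python
from h import *
c=imaging.camera_info('wrist'); s=status.state();R=rot(s['tool_rot'])
im=cv2.imread('pics/w4.png')
cv2.imwrite('pics/w4c.png',cv2.resize(im[40:140,160:460],None,fx=2.6,fy=2.6,interpolation=cv2.INTER_CUBIC))
a,b=ray(c,(199,66),.0945),ray(c,(425,70),.0945)
print('inlet',(a+b)/2,np.linalg.norm(b-a),np.degrees(np.arctan2(*(b-a)[1::-1])))
# lip height = tcp z -.0632+.0265
z=s['tool_pos'][2]-.0632+.0265
a,b=ray(c,(183,123),z),ray(c,(446,121.5),z); L=(a+b)/2
print('lip',L,np.linalg.norm(b-a),np.degrees(np.arctan2(*(b-a)[1::-1])), 'lip rel tool',R.T@(L-s['tool_pos']))
```

```text
inlet [0.48561205 0.15198514 0.0945    ] 0.13828995576120587 -22.923062499948237
lip [0.47530883 0.12283581 0.18762734] 0.10839460998722475 -21.6836755977951 lip rel tool [ 0.03667559  0.00049235 -0.07839728]
```

View pics/w4c.png

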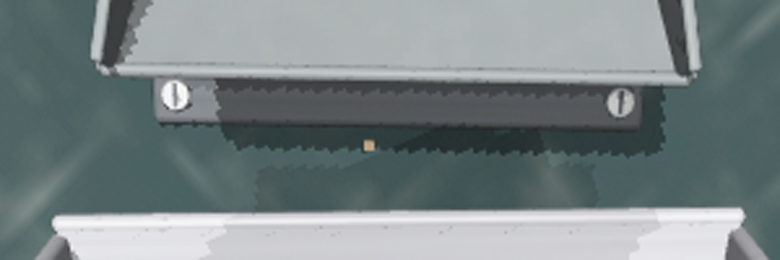

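>>> carry_out --moves '[0,0.5,0,-0.2,0,0,1.5,0,-0.5,0,0,2.5,0,-0.8,0,0,3.5,-0.1,-1.1,0,0,4.5,-0.15,-1.4,0.008,0,5.5,-0.15,-1.7,0.008,0,6.5,-0.15,-2,0.008,0,7.3,-0.15,-2.3,0.008,0,7.8,-0.15,-2.5,0.008,0,7.85,-0.15,-2.5,0.008]'

```text
time: 7.28
tool_pos: [0.4525, 0.0749, 0.1442]
tool_rot: [-0.392, -0.587, -0.393, 0.589]
contact_force: [-0.1, 0.5, -2.3]
gripper_width: 0.528
```

Run:
```python
from h import *
s,R=st(); save('wrist','w5.png'); save('scene','s5.png',(190,220,350,340),5)
```

```text
t 7.28 tcp [0.4525 0.0749 0.1442] g 0.528 F [-0.1  0.5 -2.3]
[[-0.003  0.924 -0.382]
 [ 0.    -0.382 -0.924]
 [-1.    -0.002  0.001]]
[ 1.000e-03 -2.830e-01  2.083e+00  0.000e+00  1.344e+00  3.940e-01]
```

View pics/w5.png

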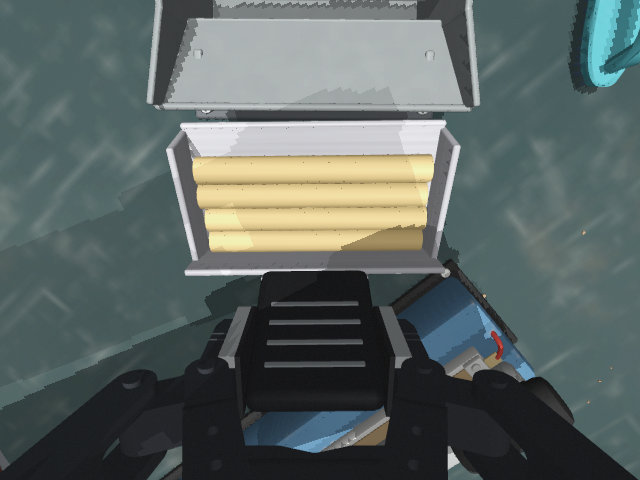

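View pics/s5.png

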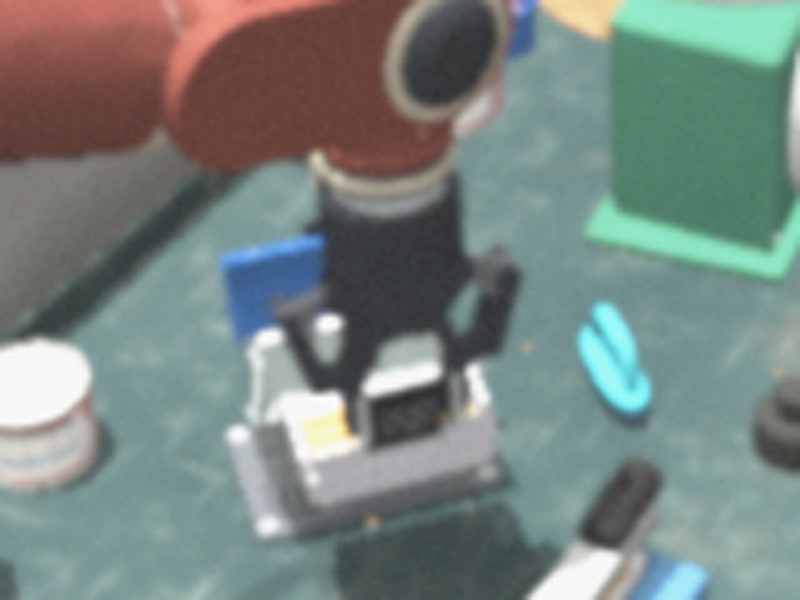

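Run:
```python
from h import *
c=imaging.camera_info('wrist'); s=status.state();R=rot(s['tool_rot']);p=s['tool_pos']
a,b=ray(c,(155,106),.0945),ray(c,(472,109),.0945);I=(a+b)/2
z=p[2]-.0632+.0265
d,e=ray(c,(183,124),z),ray(c,(446,122.5),z); L=(d+e)/2
print(I,L,(R.T@(I-p)*1000).round(1),(R.T@(L-p)*1000).round(1),(R.T@(b-a)*1000).round(1),(R.T@(e-d)*1000).round(1))
```

```text
[0.48573635 0.15258552 0.0945    ] [0.48356516 0.14644902 0.10905697] [ 51.2   0.2 -84.5] [ 36.7   0.5 -78. ] [ -0.  140.3   1. ] [ -0.  108.5  -0.8]
```

>>> carry_out --moves '[0,0,0,-0.7,0,0,0,0,-1.4,0,0,0,0,-2,0,0,0,0,-2.35,0,0,-0.3,0,-2.7,0,0,-0.65,0,-3.1,0,0,-0.97,0,-3.45,0,0,-0.97,0,-3.45,0]'

```text
time: 8.05
tool_pos: [0.4656, 0.1055, 0.1552]
tool_rot: [-0.394, -0.586, -0.392, 0.59]
contact_force: [-4.1, -5.8, 0.4]
gripper_width: 0.527
```

Run:
```python
from h import *
s,R=st(); save('wrist','w6.png')
```

```text
t 8.05 tcp [0.4656 0.1055 0.1552] g 0.527 F [-4.1 -5.8  0.4]
[[-0.003  0.924 -0.382]
 [-0.004 -0.382 -0.924]
 [-1.    -0.001  0.005]]
[ 0.069 -0.242  2.03  -0.004  1.356  0.462]
```

View pics/w6.png

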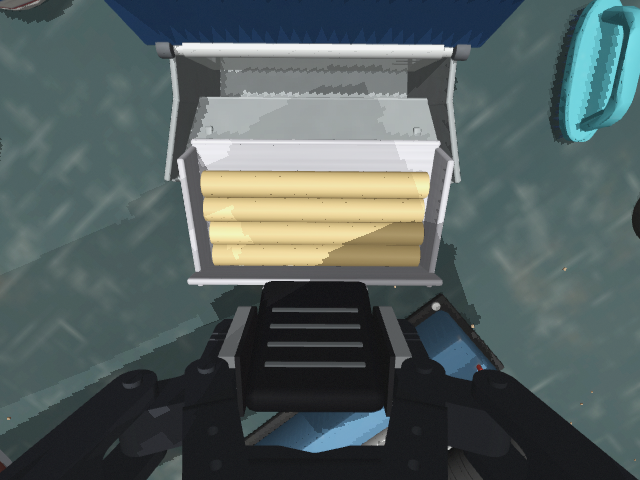

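>>> carry_out --moves '[0,-0.4,0,-0.6,0,0,-0.77,0,-1.23,0,0,-0.88,0,-1.5,0,0,-1,0,-1.75,0,0,-1.1,0,-2,0,0,-1.1,0,-2,0,0,-1.1,0,-2,0]'

```text
time: 8.68
tool_pos: [0.4734, 0.124, 0.1664]
tool_rot: [-0.393, -0.586, -0.392, 0.589]
contact_force: [-3.4, -5.1, 0.6]
gripper_width: 0.526
```

Run:
```python
from h import *
s,R=st(); save('wrist','w7.png')
```

```text
t 8.68 tcp [0.4734 0.124  0.1664] g 0.526 F [-3.4 -5.1  0.6]
[[-0.003  0.924 -0.382]
 [-0.003 -0.382 -0.924]
 [-1.    -0.001  0.004]]
[ 0.106 -0.221  1.994 -0.003  1.372  0.499]
```

View pics/w7.png

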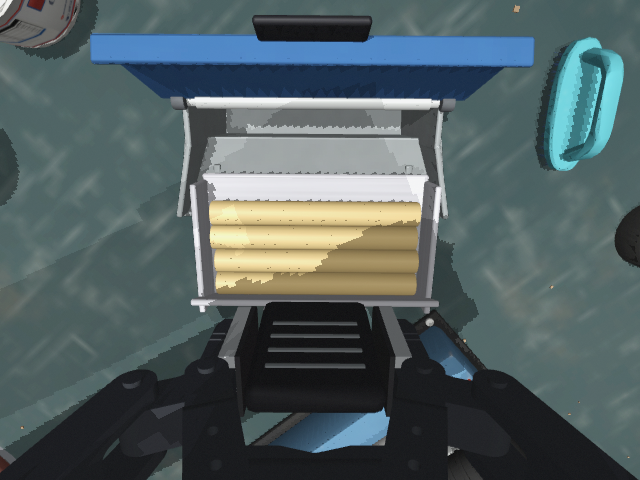

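>>> carry_out --moves '[0,-0.1,0,-0.3,0,0,-0.21,0,-0.6,0,0,-0.28,0,-0.9,0,0,-0.35,0,-1.2,0,0,-0.35,0,-1.2,0,0,-0.35,0,-1.2,0,0,-0.35,0,-1.2,0]'

```text
time: 9.32
tool_pos: [0.4781, 0.1351, 0.17]
tool_rot: [-0.393, -0.587, -0.392, 0.589]
contact_force: [-2.7, -5.4, -1.0]
gripper_width: 0.526
```

Run:
```python
from h import *
s,R=st(); save('wrist','w8.png')
```

```text
t 9.32 tcp [0.4781 0.1351 0.17  ] g 0.526 F [-2.7 -5.4 -1. ]
[[-0.002  0.924 -0.382]
 [-0.003 -0.382 -0.924]
 [-1.    -0.001  0.004]]
[ 0.127 -0.206  1.975 -0.003  1.375  0.52 ]
```

View pics/w8.png

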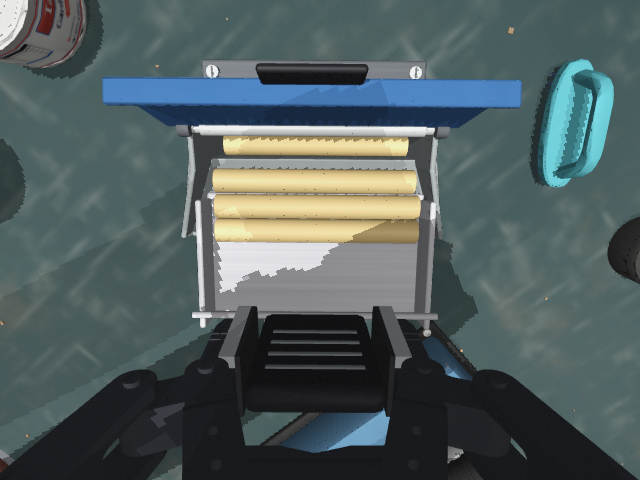

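Sticks are rolling out one after another. I'll hold, then look.

>>> carry_out --moves '[0,0,0,0,0,0,0,0,0,0,0,0,0,0,0,0,0,0,0,0,0,0,0,0,0,0,0,0,0,0]'

```text
time: 9.87
tool_pos: [0.4781, 0.1351, 0.17]
tool_rot: [-0.393, -0.587, -0.392, 0.589]
contact_force: [-3.4, -4.7, 0.3]
gripper_width: 0.528
```

Run:
```python
from h import *
s,R=st(); save('wrist','w9.png')
```

```text
t 9.87 tcp [0.4781 0.1351 0.17  ] g 0.528 F [-3.4 -4.7  0.3]
[[-0.002  0.924 -0.382]
 [-0.003 -0.382 -0.924]
 [-1.    -0.001  0.004]]
[ 0.127 -0.206  1.975 -0.003  1.375  0.52 ]
```

View pics/w9.png

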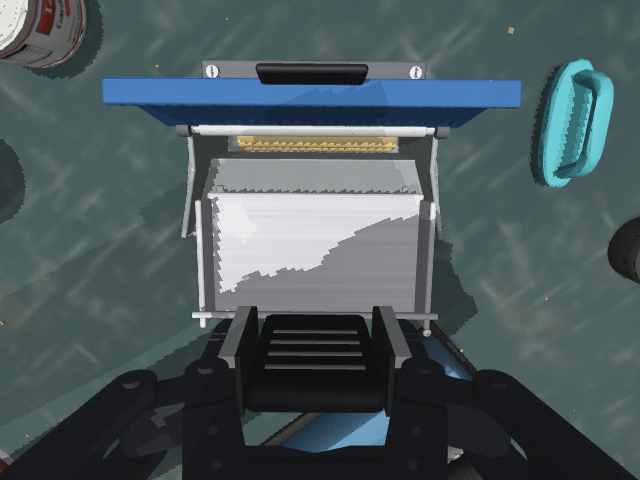

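>>> carry_out --moves '[0,-0.3,0,0.2,0,0,-1.5,0,0.5,0,0,-3,0,1,0,0,-4.5,0,2,0,0,-6,0,3.5,0,0,-6.5,0,5.5,0,0,-6.5,0,7.5,0,0,-6.5,0,9,0,0,-6.5,0,9.5,0]'

```text
time: 10.67
tool_pos: [0.4424, 0.0471, 0.2369]
tool_rot: [0.393, 0.589, 0.392, -0.587]
contact_force: [-0.4, 0.3, -1.9]
gripper_width: 0.528
```

Run:
```python
from h import *
s,R=st(); save('wrist','w10.png'); mv([.55,-.252,.235]); print(np.degrees(np.arctan2(R[1,1],R[0,1])))
```

```text
t 10.67 tcp [0.4424 0.0471 0.2369] g 0.528 F [-0.4  0.3 -1.9]
[[ 0.003  0.923 -0.384]
 [ 0.    -0.384 -0.923]
 [-1.     0.003 -0.001]]
[-0.062 -0.403  2.017  0.     1.525  0.333]
shift cm [ 0.18 21.44 23.48]
-22.60781857225452
```

View pics/w10.png

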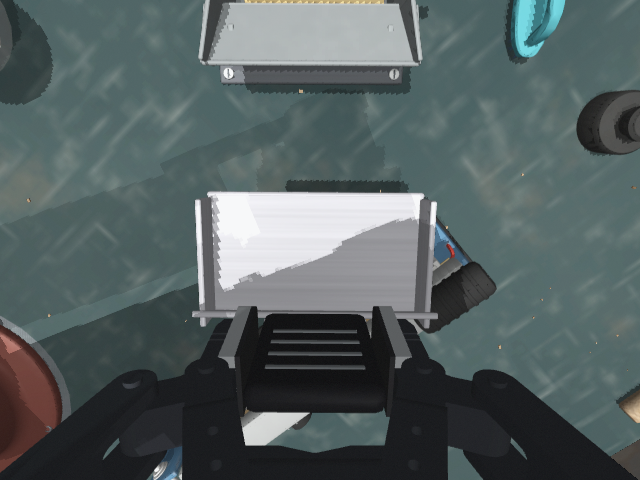

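>>> carry_out --moves '[0,0,1,1.1,0.02,0,0,2.8,3.1,0.07,0,0,4.8,5.3,0.12,0,0,7,7.7,0.17,0,0,9.2,10.1,0.22,0,0,11.4,12.5,0.27,0,0,13.6,14.9,0.33,0,0,15.8,17.3,0.39,0,0,18,19.7,0.45,0,0,20,21.8,0.505,0,0,21.2,23.2,0.505,0,0,21.4,23.5,0.505]'

```text
time: 11.72
tool_pos: [0.5514, -0.2531, 0.2351]
tool_rot: [0.233, 0.668, 0.232, -0.667]
contact_force: [-0.8, 0.9, -0.9]
gripper_width: 0.529
```

Run:
```python
from h import *
s,R=st(); save('wrist','w11.png'); print(np.degrees(np.arctan2(R[1,1],R[0,1])))
```

```text
t 11.72 tcp [ 0.5514 -0.2531  0.2351] g 0.529 F [-0.8  0.9 -0.9]
[[ 0.001  0.622 -0.783]
 [-0.    -0.783 -0.622]
 [-1.     0.001 -0.001]]
[-0.553  0.012  1.662  0.     1.467  0.347]
-51.56546436327648
```

View pics/w11.png

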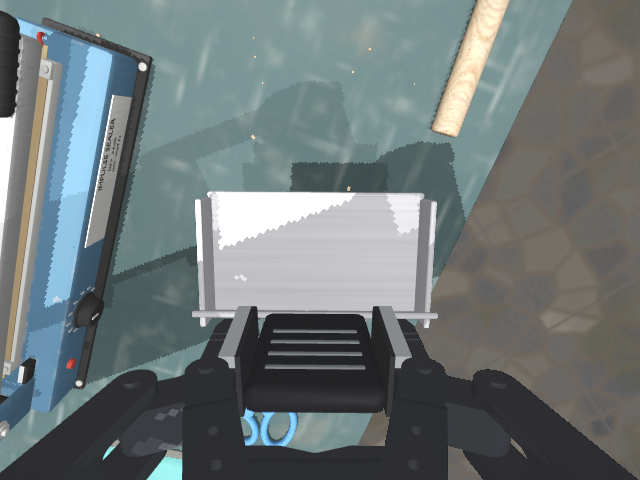

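>>> carry_out --moves '[0,2.5,0,0,0,0,5.5,0,0,0,0,8.5,0,0,0,0,11.5,0,0,0,0,13.5,0,0,0,0,14.8,0,0,0,0,15.5,0,0,0,0,16,0,0,0,0,16.4,0,0,0,0,16.8,0,0,0,0,17,0,0,0,0,17,0,0,0]'

```text
time: 12.77
tool_pos: [0.55, -0.2491, 0.0795]
tool_rot: [-0.231, -0.665, -0.236, 0.669]
contact_force: [-36.8, 22.1, 68.3]
gripper_width: 0.53
```

Run:
```python
from h import *
s,R=st(); save('wrist','w12.png')
```

```text
t 12.77 tcp [ 0.55   -0.2491  0.0795] g 0.530 F [-36.8  22.1  68.3]
[[-0.008  0.624 -0.781]
 [ 0.005 -0.781 -0.624]
 [-1.    -0.009  0.003]]
[-0.549  0.157  1.781  0.     1.213  0.348]
```

View pics/w12.png

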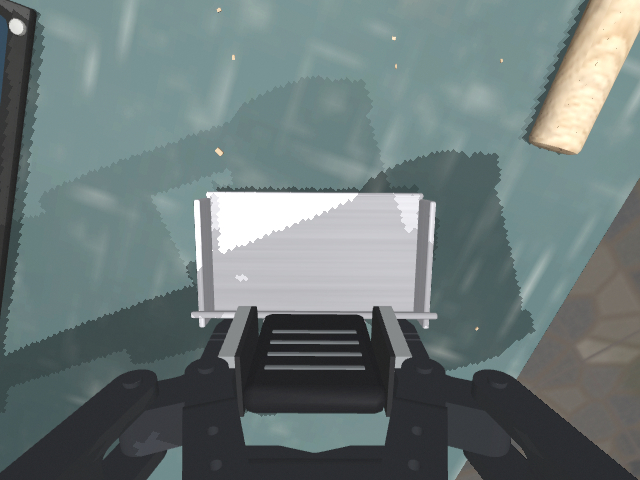

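>>> carry_out --moves '[0,-0.7,0,0,0,0,-1.5,0,0,0,0,-2,0,0,0]'

```text
time: 13.07
tool_pos: [0.5515, -0.2508, 0.0879]
tool_rot: [0.235, 0.668, 0.233, -0.666]
contact_force: [0.3, -0.1, -2.4]
gripper_width: 0.529
```

Run:
```python
from h import *
s,R=st(); c,im=save('wrist','w13.png')
w=c; o=R.T@(-w['R'].T@w['t']-s['tool_pos'])
for th in range(0,66,5):
    t=np.radians(th); x=-76*np.cos(t)+43*np.sin(t); z=-76*np.sin(t)-43*np.cos(t)
    P=s['tool_pos']+R@np.array([-(z+6.3)/1000,0,x/1000]); print(th,proj(c,P).round(0),round(-z-6.3,1))
```

```text
t 13.07 tcp [ 0.5515 -0.2508  0.0879] g 0.529 F [ 0.3 -0.1 -2.4]
[[ 0.004  0.624 -0.782]
 [-0.002 -0.782 -0.624]
 [-1.     0.004 -0.002]]
[-0.55   0.143  1.781  0.     1.213  0.347]
0 [315. 129.] 36.7
5 [315. 138.] 43.2
10 [315. 148.] 49.2
15 [315. 158.] 54.9
20 [315. 169.] 60.1
25 [314. 180.] 64.8
30 [314. 191.] 68.9
35 [314. 203.] 72.5
40 [314. 214.] 75.5
45 [314. 226.] 77.8
50 [314. 238.] 79.6
55 [314. 250.] 80.6
60 [314. 262.] 81.0
65 [314. 275.] 80.8
```

View pics/w13.png

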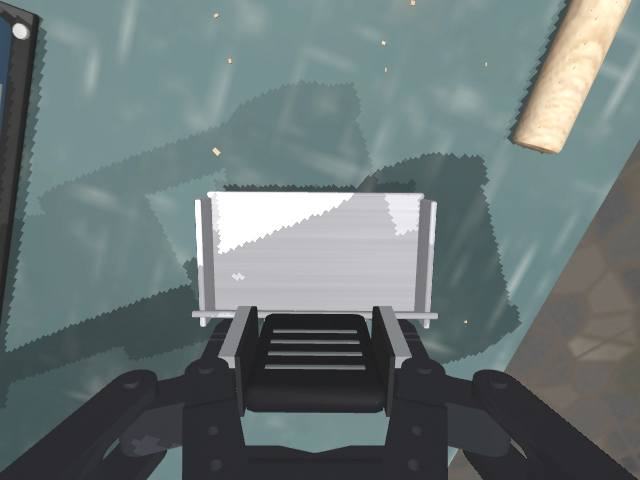

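>>> carry_out --moves '[0,0,0,-1,0,0,0,0,-2.5,0,0,0,0,-4,0,0,0,0,-4.6,0,0,0,0,-4.6,0]'

```text
time: 13.53
tool_pos: [0.5872, -0.2205, 0.0841]
tool_rot: [-0.234, -0.667, -0.235, 0.667]
contact_force: [-0.2, -0.2, -1.2]
gripper_width: 0.525
```

>>> carry_out --moves '[0,0.2,0,0,0,0,0.35,0,0.5,0,0,0.45,0,1.1,0,0,0.7,0,1.85,0,0,1,0,2.6,0,0,1,0,2.6,0]'

```text
time: 14.03
tool_pos: [0.5662, -0.2397, 0.0777]
tool_rot: [0.233, 0.669, 0.232, -0.666]
contact_force: [0.6, 3.0, 7.5]
gripper_width: 0.526
```

Run:
```python
from h import *
s,R=st(); c,im=save('wrist','w14.png')
```

```text
t 14.03 tcp [ 0.5662 -0.2397  0.0777] g 0.526 F [0.6 3.  7.5]
[[ 0.004  0.621 -0.783]
 [ 0.    -0.783 -0.621]
 [-1.     0.003 -0.003]]
[-0.522  0.176  1.763  0.002  1.199  0.377]
```

View pics/w14.png

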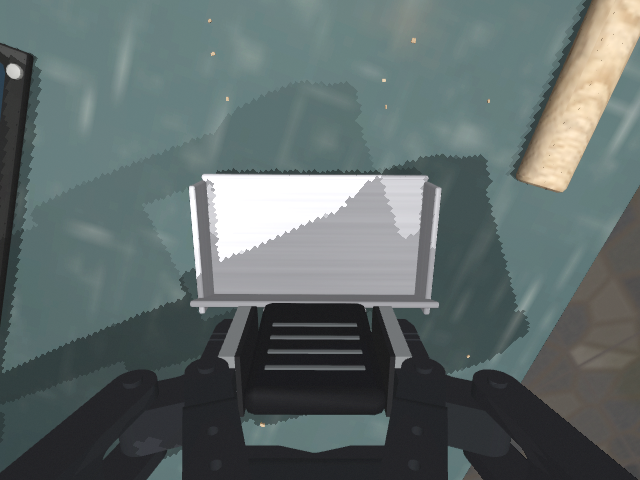

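>>> carry_out --moves '[0,0.2,0,0.6,0,0,0.5,0,1.2,0,0,0.8,0,1.8,0,0,1.1,0,2.4,0,0,1.4,0,3,0,0,1.5,0,3.5,0,0,1.5,0,3.5,0]'

```text
time: 14.67
tool_pos: [0.5392, -0.2616, 0.0624]
tool_rot: [0.233, 0.669, 0.232, -0.666]
contact_force: [3.2, 0.9, 6.8]
gripper_width: 0.53
```

Run:
```python
from h import *
s,R=st(); c,im=save('wrist','w15.png')
```

```text
t 14.67 tcp [ 0.5392 -0.2616  0.0624] g 0.530 F [3.2 0.9 6.8]
[[ 0.005  0.621 -0.783]
 [-0.001 -0.783 -0.621]
 [-1.     0.004 -0.004]]
[-0.577  0.161  1.808  0.002  1.167  0.322]
```

View pics/w15.png

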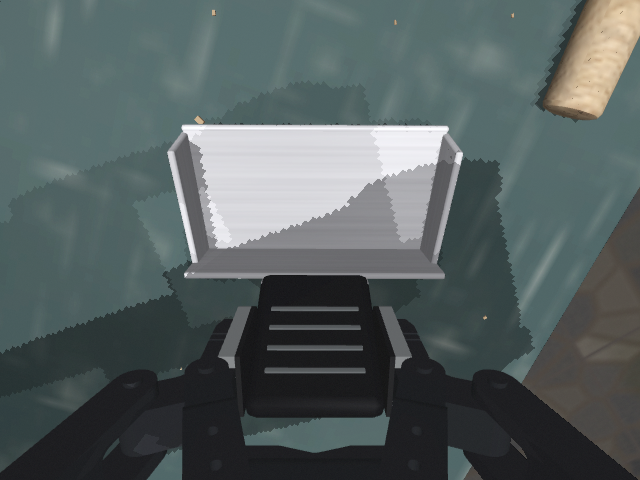

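>>> carry_out --moves '[0.55,0,0,0,0,0.6,0,0,0,0,0.7,0,0,0,0,0.85,0,0,0,0,0.95,0,0,0,0,0.95,-0.5,0,0,0,0.95,-2,0,0,0,0.95,-5,0,0,0,0.95,-9,0,0,0,0.95,-13,0,0,0,0.95,-16,0,0,0,0.95,-18,0,0,0]'

```text
time: 15.72
tool_pos: [0.5394, -0.2609, 0.2453]
tool_rot: [0.235, 0.669, 0.232, -0.666]
contact_force: [0.2, -0.8, 0.1]
gripper_width: 0.949
```

Run:
```python
from h import *
s,R=st(); c,im=save('wrist','w16.png'); c,im=save('top','t16.png',(220,200,460,380),3.3); c,im=save('scene','s16.png')
```

```text
t 15.72 tcp [ 0.5394 -0.2609  0.2453] g 0.949 F [ 0.2 -0.8  0.1]
[[ 0.005  0.623 -0.782]
 [-0.004 -0.782 -0.623]
 [-1.     0.006 -0.002]]
[-0.575 -0.015  1.672 -0.     1.479  0.323]
```

View pics/w16.png

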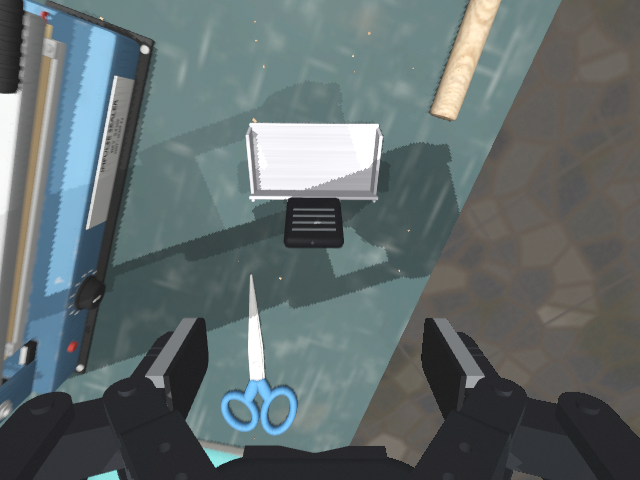

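View pics/t16.png

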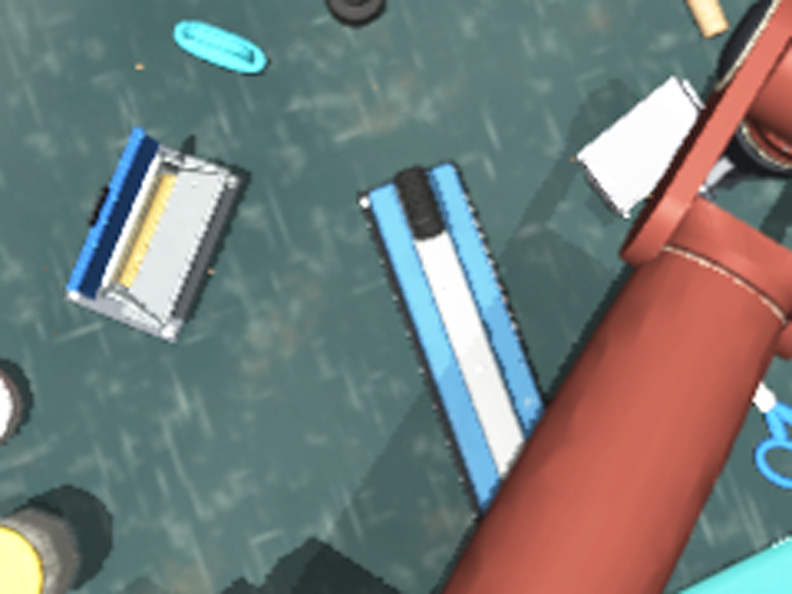

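View pics/s16.png

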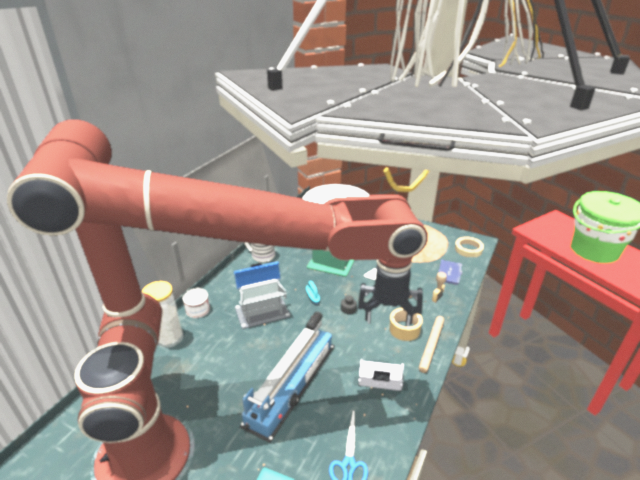

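Run:
```python
from h import *
mv([.478,.135,.275])
c=imaging.camera_info('top')
print(ray(c,(255,185),.47),ray(c,(0,120),.47))
```

```text
shift cm [ -3.35 -34.75 -19.89]
[0.64073357 0.1685537  0.47      ] [0.78906786 0.70451136 0.47      ]
```

>>> carry_out --moves '[0.9,-1,-2,-1.2,-0.03,0.7,-2,-5.2,-3,-0.09,0.5,-3,-8.4,-4.8,-0.15,0.3,-3.3,-11.6,-6.6,-0.21,0,-3.3,-14.8,-8.5,-0.27,0,-3.3,-18,-10.3,-0.33,0,-3.3,-21.2,-12.1,-0.39,0,-3.3,-24.4,-14,-0.45,0,-3.3,-27.6,-15.8,-0.505,0,-3.3,-30.8,-17.6,-0.505,0,-3.3,-33.4,-19.1,-0.505,0,-3.3,-34.7,-19.9,-0.505]'

```text
time: 16.87
tool_pos: [0.4757, 0.138, 0.2704]
tool_rot: [-0.393, -0.586, -0.395, 0.589]
contact_force: [0.4, 0.0, 0.1]
gripper_width: 0.0
```

>>> carry_out --moves '[0,0,0,0,0]'

```text
time: 16.95
tool_pos: [0.4759, 0.1378, 0.2704]
tool_rot: [-0.393, -0.586, -0.395, 0.588]
contact_force: [0.2, -0.9, -0.3]
gripper_width: -0.001
```

Run:
```python
from h import *
s,R=st(); c,im=save('wrist','w17.png'); print(np.degrees(np.arctan2(R[1,1],R[0,1])))
im=cv2.imread('pics/w17.png'); cv2.imwrite('pics/w17c.png',cv2.resize(im[60:300,150:480],None,fx=2.4,fy=2.4,interpolation=cv2.INTER_CUBIC))
```

```text
t 16.95 tcp [0.4759 0.1378 0.2704] g -0.001 F [ 0.2 -0.9 -0.3]
[[-0.004  0.925 -0.379]
 [ 0.    -0.379 -0.925]
 [-1.    -0.004  0.001]]
[ 1.310e-01 -2.780e-01  1.866e+00  1.000e-03  1.558e+00  5.190e-01]
-22.258643658443177
```

View pics/w17c.png

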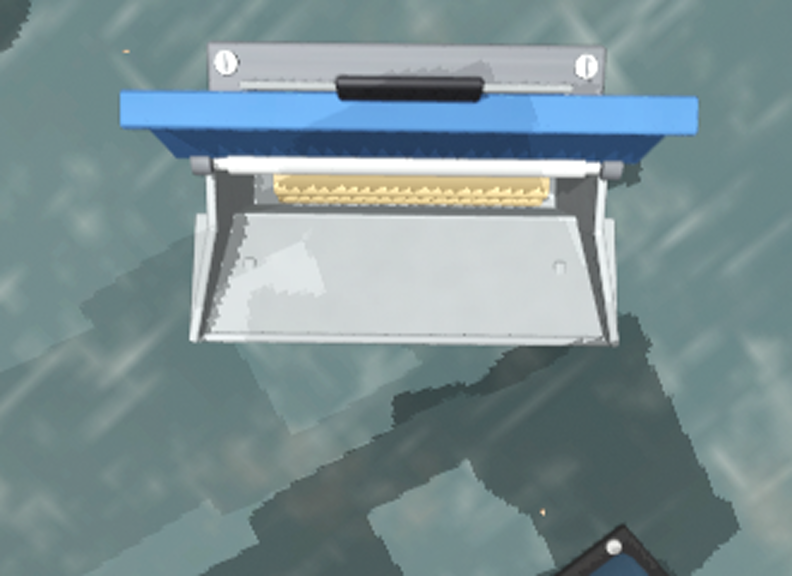

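Run:
```python
from h import *
mv([.5235,.247,.27]); mv([.5235,.247,.158])
```

```text
shift cm [  0.03   0.15 -12.04]
shift cm [ 11.23   0.18 -12.06]
```

>>> carry_out --moves '[0,0,0,-2.5,0,0,0,0,-5,0,0,0,0,-7.5,0,0,0,0,-10,0,0,0,0,-12,0,0,0,0,-12,0]'

```text
time: 17.5
tool_pos: [0.5242, 0.247, 0.271]
tool_rot: [-0.393, -0.587, -0.393, 0.589]
contact_force: [-0.4, 0.1, -0.2]
gripper_width: 0.001
```

Run:
```python
from h import *
s,R=st(); c,im=save('wrist','w18.png'); c,im=save('scene','s18.png')
```

```text
t 17.50 tcp [0.5242 0.247  0.271 ] g 0.001 F [-0.4  0.1 -0.2]
[[-0.003  0.924 -0.382]
 [-0.    -0.382 -0.924]
 [-1.    -0.002  0.001]]
[ 0.312 -0.07   1.683  0.     1.532  0.704]
```

View pics/w18.png

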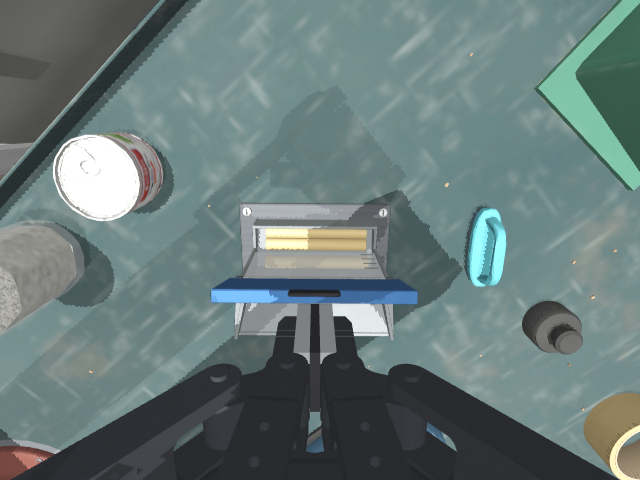

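View pics/s18.png

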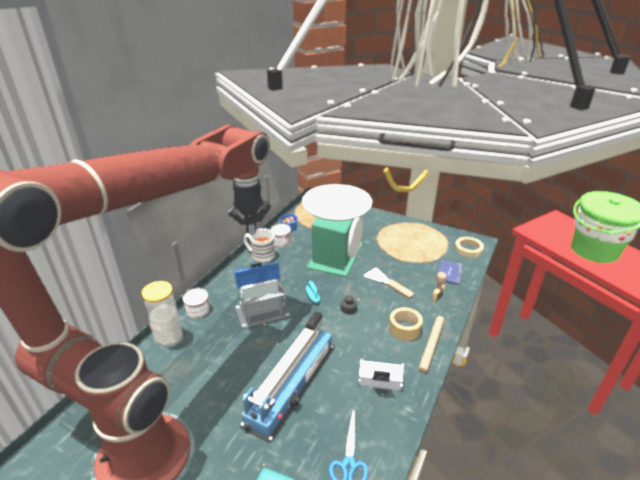

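Run:
```python
from h import *
c=imaging.camera_info('wrist'); s=status.state();R=rot(s['tool_rot'])
for v,z in ((282,.175),(293,.177),(302,.175)):
  P=ray(c,(315,v),z); print(P,(R.T@(P-s['tool_pos'])*1000).round(1))
im=cv2.imread('pics/w18.png'); cv2.imwrite('pics/w18c.png',cv2.resize(im[195:350,205:430],None,fx=3.5,fy=3.5,interpolation=cv2.INTER_CUBIC))
```

```text
[0.51724302 0.22768873 0.175     ] [96.4  1.  18.2]
[0.51470222 0.22153153 0.177     ] [94.4  1.  24.9]
[0.51194295 0.21484918 0.175     ] [96.4  1.  32.1]
```

View pics/w18c.png

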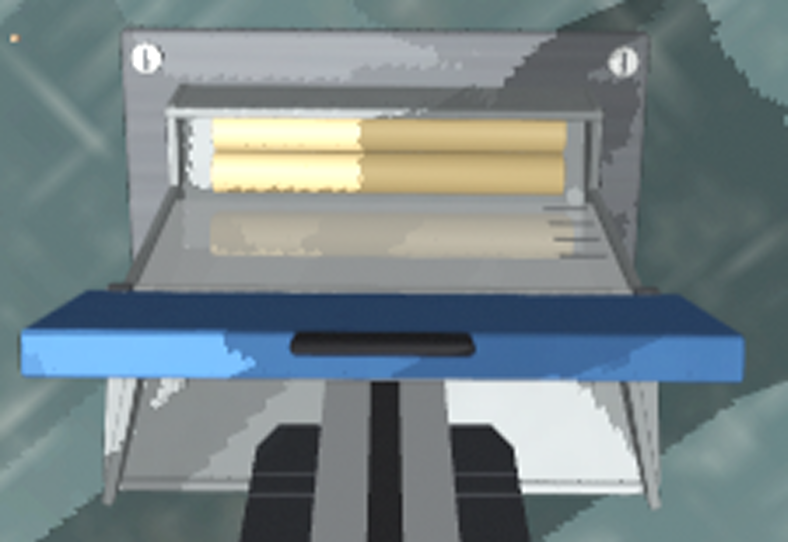

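>>> carry_out --moves '[0,0,0,-0.5,0,0,1,0,-1,0,0,4,0,-1,0,0,7,0,-1,0,0,9.5,0,-1,0,0,11.2,0,-1,0,0,11.2,0,0,0,0,11.2,0,1,0,0,11.2,0,1.5,0,0,11.2,0,2,0,0,11.2,0,2.5,0,0,11.2,0,3,0]'

```text
time: 18.6
tool_pos: [0.5128, 0.218, 0.1628]
tool_rot: [0.393, 0.589, 0.392, -0.587]
contact_force: [1.3, -0.0, 0.0]
gripper_width: -0.001
```

>>> carry_out --moves '[0,0,0,0.4,0,0,0,0,0.8,0,0,0,0,1.2,0,0,0,0,1.6,0,0,0,0,2,0,0,0,0,2.3,0,0,0,0,2.3,0,0,0,0,2.3,0]'

```text
time: 19.27
tool_pos: [0.5032, 0.197, 0.161]
tool_rot: [0.393, 0.588, 0.393, -0.588]
contact_force: [1.1, 0.4, -0.4]
gripper_width: -0.004
```

Run:
```python
from h import *
s,R=st(); c,im=save('wrist','w19.png')
```

```text
t 19.27 tcp [0.5032 0.197  0.161 ] g -0.004 F [ 1.1  0.4 -0.4]
[[-0.     0.924 -0.383]
 [ 0.    -0.383 -0.924]
 [-1.    -0.    -0.   ]]
[ 0.235 -0.088  1.885  0.     1.344  0.629]
```

View pics/w19.png

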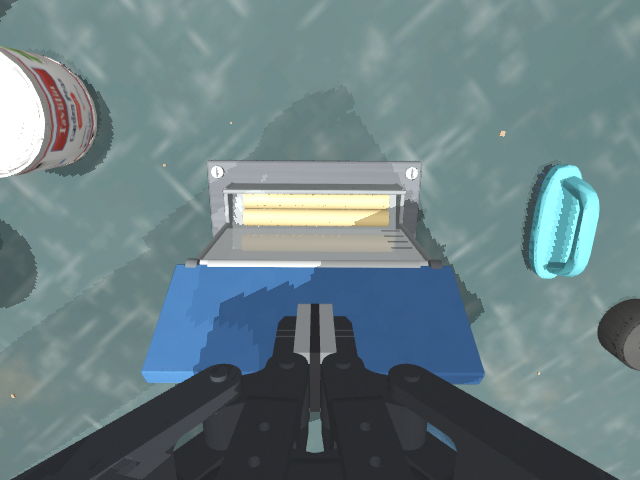

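>>> carry_out --moves '[0,0,0,0.4,0,0,0,0,0.8,0,0,0,0,1.2,0,0,0,0,1.6,0,0,0,0,2,0,0,0,0,2,0,0,0,0,2,0,0,0,0,2,0]'

```text
time: 19.98
tool_pos: [0.4957, 0.1786, 0.1611]
tool_rot: [0.393, 0.588, 0.393, -0.588]
contact_force: [-0.3, 0.5, 0.0]
gripper_width: 0.0
```

Run:
```python
from h import *
s,R=st(); c,im=save('wrist','w20.png')
```

```text
t 19.98 tcp [0.4957 0.1786 0.1611] g 0.000 F [-0.3  0.5  0. ]
[[ 0.     0.924 -0.383]
 [ 0.    -0.383 -0.924]
 [-1.     0.    -0.   ]]
[ 0.204 -0.122  1.917  0.     1.347  0.598]
```

View pics/w20.png

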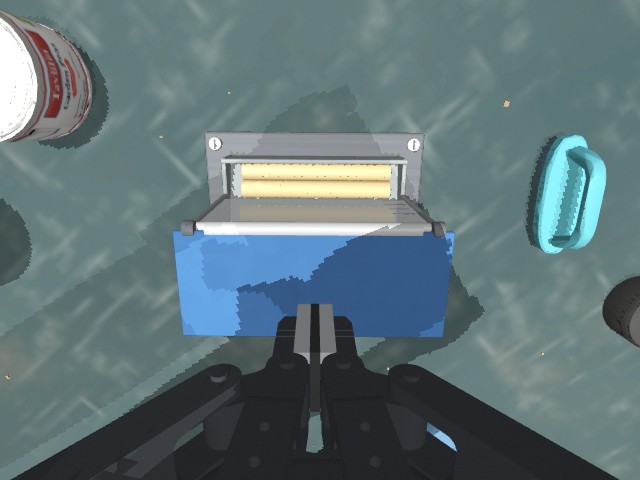

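>>> carry_out --moves '[0,0,0,1,0,0,0,0,2,0,0,1,0,2.5,0,0,2,0,2.5,0,0,3,0,2.5,0,0,3.6,0,2.5,0,0,4,0,2.5,0,0,4.2,0,2.5,0,0,4.2,0,2.5,0]'

```text
time: 20.78
tool_pos: [0.4857, 0.1556, 0.119]
tool_rot: [-0.393, -0.587, -0.393, 0.589]
contact_force: [-0.5, 0.4, 0.9]
gripper_width: -0.0
```

>>> carry_out --moves '[0,0.2,0,0,0,0,0.3,0,0,0,0,0.4,0,0,0,0,0.4,0,0,0]'

```text
time: 21.12
tool_pos: [0.4864, 0.1557, 0.1185]
tool_rot: [-0.393, -0.587, -0.393, 0.588]
contact_force: [-11.4, -3.1, 19.0]
gripper_width: -0.002
```

>>> carry_out --moves '[0,-0.5,0,0,0,0,-2,0,0,0,0,-5,0,0,0,0,-8,0,0,0,0,-11,0,1,0,0,-13,0,4,0,0,-14,0,7,0,0,-14,0,10,0,0,-14,0,11,0,0,-14,0,11,0]'

```text
time: 21.95
tool_pos: [0.4437, 0.0527, 0.255]
tool_rot: [0.392, 0.589, 0.392, -0.588]
contact_force: [-1.1, 0.2, -0.2]
gripper_width: -0.003
```

Run:
```python
from h import *
s,R=st(); c,im=save('wrist','w21.png'); save('scene','s21.png'); save('top','t21.png')
```

```text
t 21.95 tcp [0.4437 0.0527 0.255 ] g -0.003 F [-1.1  0.2 -0.2]
[[ 0.001  0.923 -0.386]
 [-0.    -0.386 -0.923]
 [-1.     0.001 -0.   ]]
[-0.049 -0.406  1.989 -0.     1.557  0.347]
```

View pics/w21.png

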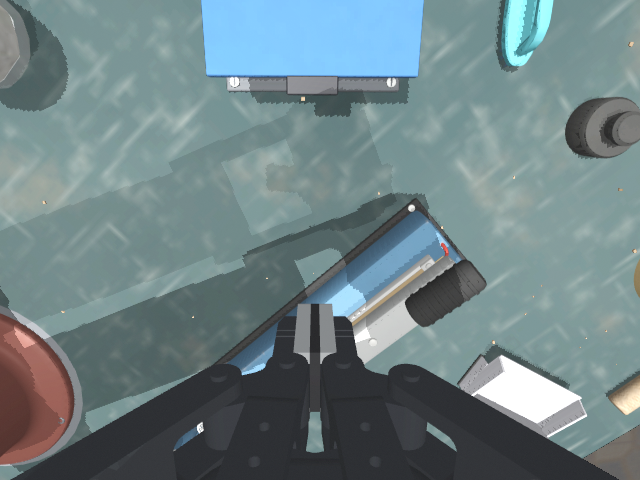

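View pics/s21.png

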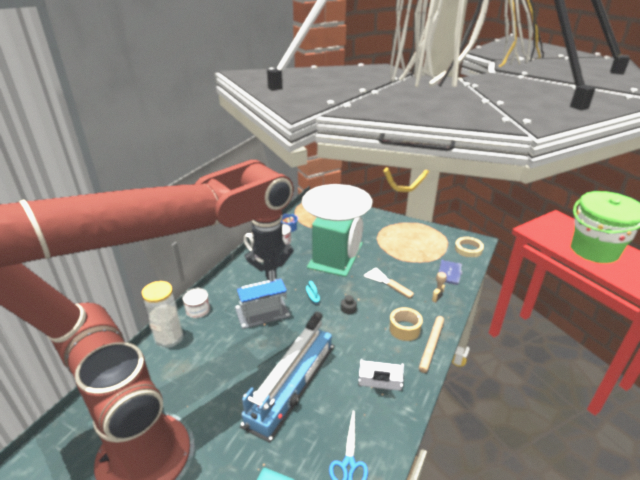

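View pics/t21.png

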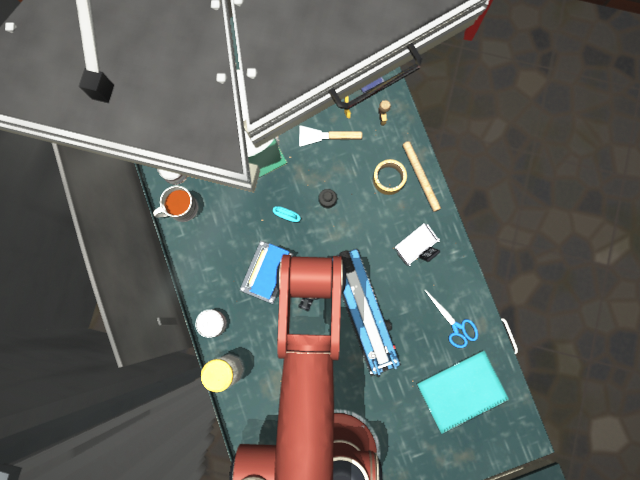

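Run:
```python
from h import *
c=imaging.camera_info('wrist')
for z in (.105,.1095,.115,.12):
  a,b=ray(c,(207,75.5),z),ray(c,(420,77),z); print(z,np.linalg.norm(a-b),(a+b)/2)
print(workorder.job_done())
```

```text
0.105 0.140841031946734 [0.48459753 0.15315578 0.105     ]
0.1095 0.13860876189744417 [0.48444764 0.15275765 0.1095    ]
0.115 0.135880431837201 [0.48426445 0.15227103 0.115     ]
0.12 0.1334001317824345 [0.48409791 0.15182866 0.12      ]
the job is handed in; nothing more can be done
None
```

The magazine is refilled and closed, and I handed the job in at about 22 s. `job_done` gives no verdict, so the outcome below comes from my own checks.

**What I did**
- **Lift and pour:** The moves only turn about the tool's own axis, so I could not tilt the gripper. I pinched the tray's grip across its 46 mm width instead of its 10 mm. I carried the tray level over the sealer and turned it parallel to the slot. Then I pushed its runner ends against the inlet edge so that it tipped in the jaws, at about 6–7 N.
- **Set down and close:** I levelled the empty tray by dragging its runner ends on the bench and set it down near its old place. I then pushed the lid over from behind and pressed it down.

**Last checks**
- **Sticks:** Seen before the lid closed, two lay level in the trough and a third behind the clear wall. A level stick also showed in the slot, but no single view had all four. The tray was empty.
- **Lid:** It was pressed with about 20 N and did not give. The fingertips stopped at about 0.110 m, and the free edge measured about 138 mm long at that height, which is right for fully closed.
- **Tray and bench:** The tray stands upright, about 15 mm from where it started. By eye, nothing else on the bench had moved.

**What went wrong**
- My first try at setting the tray down jammed on the runner ends and reached about 80 N at the wrist, under the 120 N limit. I backed off and used the drag instead.
- The top and wrist cameras differed by about 7 mm on the inlet position; I used the wrist camera.

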